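Call up the next welding job on the remote panel

TASK

Call up the next stored welding job on the machine's remote control panel: with closed fingertips lightly tap the yellow memory key, then the right-arrow key, then the green confirm key, pressing each down until it registers and letting it spring back up before the next. Press gently and no other key, do not turn the dial, leave the panel lying where it is and do not disturb the tools around it.

Things in the scene. Friction and masses are not known exactly. Their poses are not given: they have to be found in the camera images.
- panel: loose remote control panel of a welding machine, 1.2 kg on rubber feet: grey housing, red side bumpers, black sloping face with the display at its far edge; 249 mm wide (y), 190 mm deep (x), 35 mm high at the near, low edge (its -x, towards the robot) and 75 mm at the far edge. Origin: centre of its underside on the bench; x to the far edge, y to its left, z up
- panel_face (a point): centre of the panel's sloping face, 55 mm above the bench; z axis out of the face, 12 deg from vertical, leaning to the panel's -x. The six round keys are 24 mm across, stand 10 mm out of the face when up and 4 mm when fully down, at least 50 mm apart centre to centre; they slide straight into the face, and pressing from vertically above works too
- key_memory_top (a point): centre of the top of the yellow memory key (three black bars on it), in the nearest row (lower edge), far left seen from the robot, +75 mm in the panel's y; moves with the key. z axis: out of the face
- key_mode_top (a point): centre of the top of the white mode key, in the nearest row, second from the left, y +25 mm; moves with the key. z axis: out of the face
- key_gas_top (a point): centre of the top of the blue gas-test key, in the nearest row, third from the left, y -25 mm; moves with the key. z axis: out of the face
- key_confirm_top (a point): centre of the top of the green confirm key (white tick), in the nearest row, far right, y -75 mm; moves with the key. z axis: out of the face
- key_left_top (a point): centre of the top of the black left-arrow key (white chevron pointing to +y), in the middle row, left of the red dial, y +70 mm; moves with the key. z axis: out of the face
- key_right_top (a point): centre of the top of the black right-arrow key (white chevron pointing to -y), in the middle row, right of the red dial as seen from the robot, y -70 mm; moves with the key. z axis: out of the face
- key_memory (a joint): how far the yellow memory key is pressed: 0 up, 0.006 m fully down; registers a tap when deeper than 0.0025 m for 0.1 s, springs back by itself, takes 1 N to start and 4.3 N to register and 9 N to push fully down
- key_mode (a joint): how far the white mode key is pressed: 0 up, 0.006 m fully down; registers a tap when deeper than 0.0025 m for 0.1 s, springs back by itself, takes 1 N to start and 4.3 N to register and 9 N to push fully down
- key_gas (a joint): how far the blue gas-test key is pressed: 0 up, 0.006 m fully down; registers a tap when deeper than 0.0025 m for 0.1 s, springs back by itself, takes 1 N to start and 4.3 N to register and 9 N to push fully down
- key_confirm (a joint): how far the green confirm key is pressed: 0 up, 0.006 m fully down; registers a tap when deeper than 0.0025 m for 0.1 s, springs back by itself, takes 1 N to start and 4.3 N to register and 9 N to push fully down
- key_left (a joint): how far the black left-arrow key is pressed: 0 up, 0.006 m fully down; registers a tap when deeper than 0.0025 m for 0.1 s, springs back by itself, takes 1 N to start and 4.3 N to register and 9 N to push fully down
- key_right (a joint): how far the black right-arrow key is pressed: 0 up, 0.006 m fully down; registers a tap when deeper than 0.0025 m for 0.1 s, springs back by itself, takes 1 N to start and 4.3 N to register and 9 N to push fully down
- dial_top (a point): centre of the top of the red dial, 28 mm across at its top and 34 mm at its foot, 22 mm high above the face, in the middle of the panel, left of the right-arrow key
- dial (a joint): angle of the dial, rad, 0 at the start, clockwise positive; turns freely
- spray_can: yellow spray can, 53 mm across, 150 mm tall, 0.3 kg, standing to the panel's left; origin: centre of its underside
- magnet_square: red magnetic welding square, an open triangle lying flat, about 95 x 95 x 16 mm, to the panel's left, nearer than the spray can; origin on the bench near its middle
- chipping_hammer: chipping hammer lying alone to the panel's right, head away from the robot, black handle, 230 mm long along its x, 110 mm wide at its steel head (115 mm along +x), 21 mm high; origin on the bench under the handle's front part

How it is judged:
By the outcome, as a careful person would: the job done as asked, in the order asked, and still so for the second after the job is handed in, with the robot touching nothing.
It also fails if it takes over 45 s, if anything falls off the work surface, if the arm or the gripper's body presses on something with over 40 N, if the wrist force passes 120 N, or if a joint passes its speed limit or range.

ROBOT

A 6-joint arm with a two-finger parallel gripper is mounted at the origin on the work surface. World frame = base frame: x ahead of the robot, y to its left, z up, the work surface at z = 0. Lengths are in mm, angles in degrees, forces in N, time in s.
With the tool pointing down it reaches from about 300 to 850 mm from the base axis. Payload 4.2 kg.
Tool frame: the origin (TCP) lies at the centre of the arm's flange, where the gripper is bolted on; the fingertips stand 191 mm ahead of it and the grasp point (between the pads) lies 172 mm ahead of it; z points along the fingers, y is the direction in which the jaws open and shut (so a half turn about z gives the same grasp; the last joint's range is limited). The gripper opens to 91 mm and grips with 3 to 60 N. Pads are 32 mm wide; open, the fingers measure 118 mm over their backs; the gripper's body (76 mm by 178 mm) begins 60 mm behind the grasp point.
Start: joints at [69.901, 18.312, 89.639, -0, 72.044, -1.146], TCP at [186.757, 543.824, 404.776] pointing down, gripper open.
Joint ranges: [-177.97, 177.97], [-48.28, 115.42], [12.27, 149.76], [-77.06, 257.06], [2.81, 150.46], [-146.56, 146.56]. Speed limits (degrees/s): [147.25, 147.25, 180, 180, 180, 180].

INTERFACE

Orientations are given as [roll, pitch, yaw] about the fixed x, y, z axes, in that order (R = Rz(yaw) Ry(pitch) Rx(roll)).
In Python, from workcell import status, vision, ticket gives the robot as it stands.
- The arm moves only by the shell command python3 -m jog 'ROWS' [FORCE]. ROWS is JSON, a list of rows, each a list of 7 numbers: the finger opening in m, from 0 to 0.0912, then the shift along the tool's x, y, z in m, then the turn, a rotation vector about the tool's x, y, z in rad. A call has 1 to 12 rows; each row shifts and turns the commanded pose from where the row before left it, along the tool's axes as they then stand; what a row does not reach is not made up. A row lasts 1/8 s, in which the tool goes at most 62.5 mm and 10.7 degrees, less where a joint would pass 70% of its speed; a pose out of reach is approached as far as the arm can. A call with a gripper value outside its range is refused whole. The fingers move at their own pace and stop on an object; FORCE is the grip in N (left out, the last holds). Time passes only in rows, so rows that do not move let the fingers close. It gives the time, the measured TCP pose, the force and the opening at its end, in the units of the state.
- status.state(): the state, without advancing time (a new reading comes with each control period).
- vision.grab_frame(name): name is "side" or "top" or "wrist"; returns a dict with "color" (400x640x3 uint8, blue, green, red), "depth" (400x640 float32, mm along the optical axis (not along the pixel's ray), 0 where there is no reading), "fov_y" (degrees; the focal length in pixels is half the picture's height over the tangent of half this angle, whatever the lens; pixels are square), "cx", "cy" (the principal point, pixels), "pose" (4x4, takes a point from camera to world coordinates). Camera axes: x right, y down, z forward; pixel columns grow to the right and rows downward; lengths in mm; the calibration is good to about 2 mm. The wrist camera is an equidistant fisheye: a pixel r from the principal point sees the ray r / f radians off the axis. A picture is of the moment at which its call begins.
- ticket.job_done(): hands the job in, once; it reports no verdict.
Trained networks look in the newest picture that a camera, given by its name, has taken for a name from the list of things; names that differ only in an ending like _2 or _b are one class to them, and where a whole thing is asked for, a point or a joint stands for the part that bears it (a point fixed in the world has none). Each returns a list of dicts, best first, with "p" (0 to 1); they miss things now and then, are a little off and sometimes report something else, mostly with a low value. They report only what shows in the picture. A call takes as long as a camera call.
- vision.find_in(camera, label): "location" ([x, y, z] in mm, in world coordinates, good to about 4 mm: the middle of the surface that is visible of it).
- vision.silhouettes(camera, label): "pixels" (400x640 bool, what is visible of it).
The state is a dict: "time_s": time; "qpos": joint angles; "qvel": joint speeds; "effort": joint torques, N m; "ee_pos": TCP position; "ee_rot": TCP orientation; "force": force on the tool from outside, world axes, zero at the start; "torque": the same for the moment, N m; "gripper_width": finger opening in mm.
Only numpy, scipy, OpenCV 4.12 (cv2) and the standard library are available. Lean on these libraries where they do the work, as an engineer would, in place of code of your own. Each camera call takes 0.05 s, during which the arm holds its last target.

## Working session

There is one attempt and no reset: what is moved stays moved. The work goes in short steps, Python scripts to look and compute and a shell command to move; the robot and the scene stay as the last step left them, time stands still between calls to the robot, and variables do not carry over. Pictures are saved under pics/ and viewed, and the job is handed in when it is done.

```bash
mkdir -p pics; ls; python3 - <<'E'
from workcell import status, vision
import cv2
s=status.state(); print(s)
for c in ("top","side"):
    f=vision.grab_frame(c); cv2.imwrite(f"pics/{c}0.png",f["color"]); print(c,f["fov_y"],f["cx"],f["cy"],f["pose"].round(3).tolist())
    for l in ["key_memory_top","key_right_top","key_confirm_top","key_left_top","key_mode_top","key_gas_top","dial_top","panel","panel_face","spray_can"]:
        try: print(l,[(round(d["p"],2),[round(float(v),1) for v in d["location"]]) for d in vision.find_in(c,l)[:2]])
        except Exception as e: print(l,e)
E
```

```text
pics
{'time_s': 0.0, 'qpos': array([ 6.99006451e+01,  1.83500861e+01,  8.97085210e+01,  8.59822791e-04,
        7.20434918e+01, -1.14712578e+00]), 'qvel': array([-0.12507912, -0.09209249,  0.02759191, -0.06013227, -0.04236336,
       -0.00909287]), 'effort': array([ 4.45203914e-04, -4.12471569e+01, -2.31972420e+01,  7.29676802e-02,
        4.59592079e-02, -1.48120521e-04]), 'ee_pos': array([186.69375311, 543.65284083, 403.92124184]), 'ee_rot': array([-1.79897938e+02, -2.86130055e-03,  1.61047503e+02]), 'force': array([ 0.34082666,  0.13846182, -0.00868579]), 'torque': array([-0.02657165,  0.01788318,  0.02565898]), 'gripper_width': 91.08478462697114}
top 53.89881416347571 312.8212570146327 199.73093817567425 [[0.021, -0.982, 0.19, 401.086], [-1.0, -0.021, 0.001, 54.942], [0.003, -0.19, -0.982, 927.349], [0.0, 0.0, 0.0, 1.0]]
key_memory_top [(0.46, [454.4, -147.2, 54.0])]
key_right_top [(0.51, [520.1, -182.7, 67.1])]
key_confirm_top [(0.61, [452.3, -42.3, 51.6]), (0.53, [462.6, -193.0, 51.3])]
key_left_top [(0.65, [509.3, -43.3, 65.5])]
key_mode_top [(0.64, [451.9, -91.9, 47.9])]
key_gas_top [(0.41, [453.0, -146.4, 50.5])]
dial_top [(0.49, [513.0, -110.2, 78.5])]
panel [(0.91, [514.3, -116.2, 60.4]), (0.72, [512.0, -111.0, 74.1])]
panel_face [(0.55, [510.8, -112.3, 59.5])]
spray_can [(0.88, [526.7, 108.4, 148.5]), (0.18, [515.8, -116.8, 76.4])]
side 42.564338174917594 315.47111490731777 204.25827751470655 [[0.821, -0.287, 0.494, 7.098], [-0.571, -0.425, 0.703, -706.327], [0.008, -0.859, -0.512, 641.695], [0.0, 0.0, 0.0, 1.0]]
key_memory_top []
key_right_top []
key_confirm_top [(0.46, [458.4, -200.0, 51.8])]
key_left_top []
key_mode_top [(0.63, [449.2, -96.7, 52.6])]
key_gas_top []
dial_top [(0.85, [510.3, -124.2, 71.7])]
panel [(0.57, [498.2, -149.7, 52.1]), (0.53, [454.4, -152.1, 51.1])]
panel_face [(0.86, [501.7, -146.5, 53.1]), (0.19, [518.4, -189.2, 65.4])]
spray_can [(0.91, [530.5, 86.8, 86.3])]
```

View pics/top0.png

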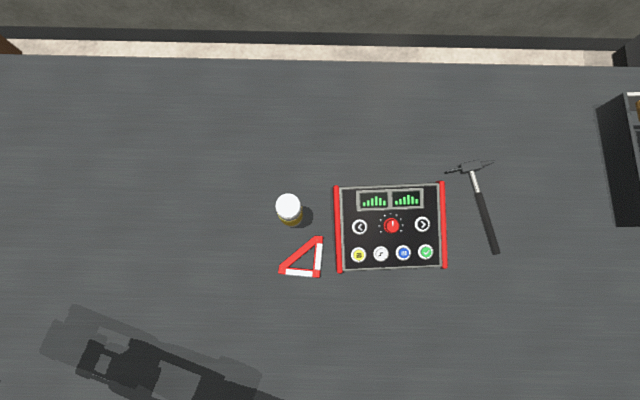

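View pics/side0.png

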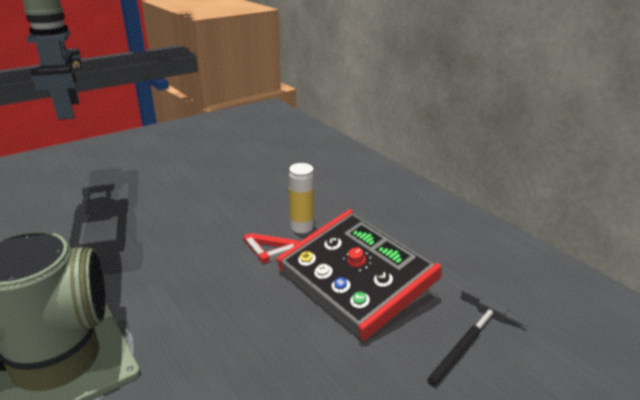

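The top view shows the memory key at (358,255), mode at (380,254), gas at (403,253) and confirm at (425,252). The left arrow is at (360,227), the right arrow at (422,224) and the dial at (392,226). The network labelled the blue key as memory, so I'll measure the keys from blobs in both views.

```bash
cat > h.py <<'E'
import numpy as np,cv2
def ray(f,u,v):
    F=200/np.tan(np.radians(f["fov_y"]/2)); P=f["pose"]
    d=np.array([(u-f["cx"])/F,(v-f["cy"])/F,1.0]); return P[:3,3],P[:3,:3]@d
def proj(f,p):
    F=200/np.tan(np.radians(f["fov_y"]/2)); P=f["pose"]
    c=P[:3,:3].T@(np.asarray(p,float)-P[:3,3]); return np.array([f["cx"]+F*c[0]/c[2],f["cy"]+F*c[1]/c[2]])
E
python3 - <<'E'
from workcell import status, vision
from h import *
f=vision.grab_frame("top");g=vision.grab_frame("side")
cv2.imwrite("pics/topc.png",cv2.resize(f["color"][170:285,325:455],None,fx=5,fy=5,interpolation=cv2.INTER_CUBIC))
cv2.imwrite("pics/sidec.png",cv2.resize(g["color"][200:345,270:450],None,fx=4,fy=4,interpolation=cv2.INTER_CUBIC))
for n,fr,box in (("top",f,(170,285,343,440)),("side",g,(225,320,285,400))):
    a,b,c,d=box; im=fr["color"][a:b,c:d]; hsv=cv2.cvtColor(im,cv2.COLOR_BGR2HSV)
    br=((hsv[...,2]>130)).astype(np.uint8)
    k,L,S,C=cv2.connectedComponentsWithStats(br)
    for i in range(1,k):
        if 40<S[i,4]<900:
            u,v=C[i]+[c,a]; z=fr["depth"][a:b,c:d][L==i]; o,dd=ray(fr,u,v)
            print(n,(round(u,1),round(v,1)),S[i,2:].tolist(),cv2.mean(im,mask=(L==i).astype(np.uint8))[:3],(o+dd*np.median(z)).round(1))
E
```

```text
top (np.float64(411.5), np.float64(197.0)) [97, 76, 313] (142.94249201277955, 150.31629392971246, 151.36421725239617) [ 578.5 -163.9   67.3]
top (np.float64(388.3), np.float64(198.8)) [68, 23, 463] (158.41900647948165, 166.4989200863931, 165.13390928725704) [ 573.  -111.5   69.7]
top (np.float64(421.4), np.float64(223.5)) [15, 16, 104] (213.47115384615387, 213.73076923076925, 211.875) [ 520.8 -186.6   58.4]
top (np.float64(358.7), np.float64(226.1)) [15, 16, 110] (210.35454545454544, 210.47272727272727, 208.98181818181817) [512.  -47.1  57.8]
top (np.float64(391.0), np.float64(225.1)) [15, 15, 185] (70.34594594594596, 74.82702702702703, 212.6972972972973) [ 513.4 -115.3   75.6]
top (np.float64(354.7), np.float64(264.5)) [41, 29, 97] (147.79381443298968, 155.1443298969072, 152.49484536082474) [428.2 -40.6  36.9]
top (np.float64(402.8), np.float64(252.2)) [15, 15, 184] (218.33695652173913, 182.79891304347825, 164.1413043478261) [ 457.1 -146.    48.5]
top (np.float64(425.0), np.float64(251.3)) [15, 16, 184] (179.69021739130434, 216.42391304347825, 169.7391304347826) [ 460.1 -195.5   47.
[... 1516 characters left out ...]
side (np.float64(322.9), np.float64(271.0)) [19, 15, 221] (198.5475113122172, 204.86425339366517, 207.37556561085975) [451.4 -99.7  49.5]
side (np.float64(383.5), np.float64(281.2)) [19, 13, 110] (185.93636363636364, 189.18181818181816, 190.98181818181817) [ 516.7 -193.    58.4]
side (np.float64(340.6), np.float64(284.9)) [20, 16, 231] (190.4069264069264, 159.41991341991343, 147.6060606060606) [ 454.6 -149.6   49.3]
side (np.float64(383.8), np.float64(307.2)) [38, 30, 392] (80.94897959183673, 85.50255102040816, 196.27295918367346) [ 480.4 -236.5   48.6]
side (np.float64(359.5), np.float64(299.7)) [20, 16, 252] (159.52380952380952, 194.8015873015873, 156.07936507936506) [ 457.6 -199.3   49.3]
```

View pics/topc.png

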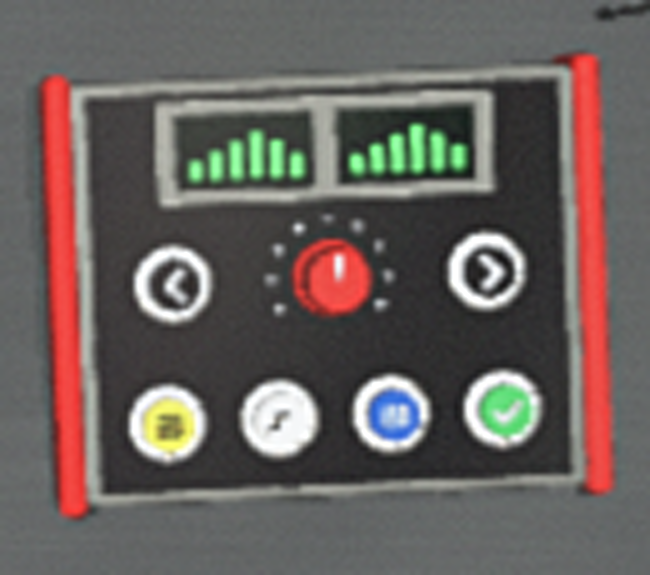

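View pics/sidec.png

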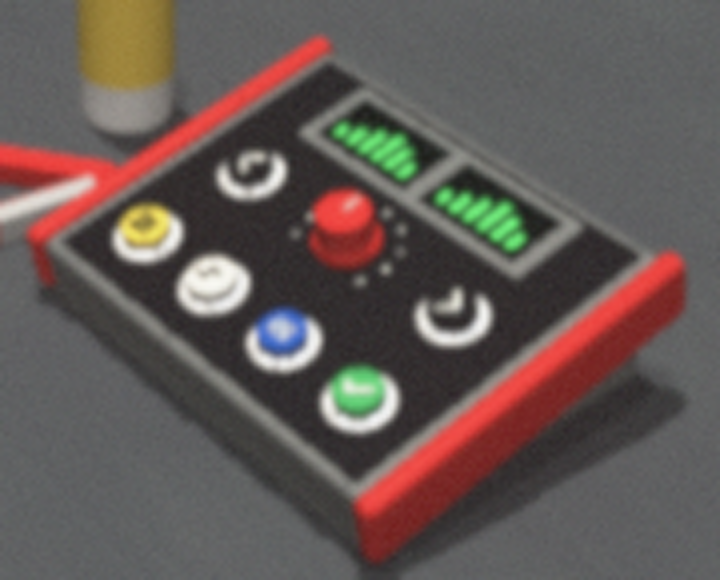

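```bash
python3 - <<'E'
from workcell import status, vision
from h import *
from scipy.optimize import least_squares
f=vision.grab_frame("top");g=vision.grab_frame("side")
T={'mem':(358,254.2),'mode':(380.4,253.1),'gas':(402.8,252.2),'conf':(425,251.3),'left':(358.7,226.1),'right':(421.4,223.5)}
S={'mem':(306.4,258.6),'mode':(322.9,271.3),'gas':(340.6,285.2),'conf':(359.5,300.2)}
Y=dict(mem=75,mode=25,gas=-25,conf=-75,left=70,right=-70)
t=np.tan(np.radians(12))
def pt(p,n,h):
    xr=p[3] if n in('mem','mode','gas','conf') else p[4]
    n12=np.array([-np.sin(np.radians(12)),0,np.cos(np.radians(12))])
    l=np.array([xr,Y[n],55+xr*t])+h*n12
    c,s=np.cos(p[2]),np.sin(p[2]); return np.array([p[0]+c*l[0]-s*l[1],p[1]+s*l[0]+c*l[1],l[2]])
def fit(use):
    def r(p):
        o=[]
        for fr,D,on in((f,T,'t' in use),(g,S,'s' in use)):
            if on:
                for n in D:o+=list(proj(fr,pt(p,n,2))-D[n])
        o.append((p[4]-0)*.02 if 't' in use else p[4]); return np.array(o)
    q=least_squares(r,[510,-115,0.07,-60,0]); p=q.x
    print(use,p.round(2),np.degrees(p[2]),'rms px',np.sqrt(np.mean(q.fun**2)))
    for n in('mem','right','conf'):print(n,pt(p,n,10).round(1))
fit('ts');fit('t');fit('s')
E
```

```text
ts [ 5.1131e+02 -1.1773e+02  7.0000e-02 -5.5500e+01  5.4900e+00] 3.7585661920572244 rms px 0.13382127371028843
mem [448.9 -46.7  53. ]
right [ 519.3 -187.4   65.9]
conf [ 458.8 -196.3   53. ]
t [ 5.1675e+02 -1.1758e+02  7.0000e-02 -6.0850e+01  1.9000e-01] 3.817586410172419 rms px 0.13589901908768562
mem [449.  -46.9  51.8]
right [ 519.5 -187.6   64.8]
conf [ 459.  -196.6   51.8]
s [ 4.9289e+02 -1.2219e+02  6.0000e-02 -3.9580e+01  0.0000e+00] 3.5186243050690957 rms px 0.05921446532414342
mem [446.7 -49.9  56.4]
right [ 495.1 -192.2   64.8]
conf [ 455.9 -199.6   56.4]
```

```bash
cat > go.py <<'E'
import numpy as np,sys
from scipy.spatial.transform import Rotation as Ro
from workcell import status
K=dict(mem=(449,-47,52.5),right=(519.4,-187.5,65.5),conf=(459,-196.5,52.5))
def tgt(k,h):
    yaw=np.radians(3.76);Z=Ro.from_euler('z',yaw).as_matrix()
    n=Z@np.array([-np.sin(np.radians(12)),0,np.cos(np.radians(12))]); y=Z@np.array([0,1.,0])
    z=-n; x=np.cross(y,z); R=np.c_[x,y,z]
    return np.array(K[k])+n*(191+h),R
def show(k,h):
    s=status.state();R=Ro.from_euler('xyz',s["ee_rot"],degrees=True).as_matrix()
    p,Rt=tgt(k,h); 
    print("t",round(s["time_s"],2),"pos",s["ee_pos"].round(1),"rot",s["ee_rot"].round(2),"F",s["force"].round(2),"w",round(s["gripper_width"],1))
    print(k,h,"target",p.round(1),Ro.from_matrix(Rt).as_euler('xyz',degrees=True).round(2))
    print("shift now-tool mm",(R.T@(p-s["ee_pos"])).round(2),"rotvec rad",Ro.from_matrix(R.T@Rt).as_rotvec().round(4),"shift target-tool",(Rt.T@(p-s["ee_pos"])).round(2))
if __name__=="__main__": show(sys.argv[1],float(sys.argv[2]))
E
python3 go.py mem 60; python3 go.py mem 120
```

```text
t 1.3 pos [186.8 543.8 404.8] rot [179.99   0.   161.05] F [0.21 0.57 0.05] w 91.3
mem 60.0 target [396.9 -50.4 298. ] [ 180.     12.   -176.24]
shift now-tool mm [-391.77 -493.78  106.73] rotvec rad [-0.0414 -0.2066 -0.395 ] shift target-tool [-144.82 -606.74  139.94]
t 1.3 pos [186.8 543.8 404.8] rot [179.99   0.   161.05] F [0.21 0.57 0.05] w 91.3
mem 120.0 target [384.5 -51.2 356.7] [ 180.     12.   -176.24]
shift now-tool mm [-380.26 -498.59   48.04] rotvec rad [-0.0414 -0.2066 -0.395 ] shift target-tool [-144.82 -606.74   79.94]
```

```bash
python3 -m jog '[[0,-0.02,-0.026,0,0,0,0],[0,-0.034,-0.045,0,0,0,0],[0,-0.034,-0.045,0,0,0,0],[0,-0.034,-0.045,0,0,0,0],[0,-0.034,-0.045,0,0,0,0],[0,-0.034,-0.045,0,0,0,0],[0,-0.034,-0.045,0,0,0,0],[0,-0.034,-0.045,0,0,0,0],[0,-0.034,-0.045,0,0,0,0],[0,-0.034,-0.045,0,0,0,0],[0,-0.034,-0.045,0,0,0,0],[0,-0.015,-0.02,0,0,0,0]]' 10; python3 go.py mem 60
```

```text
time_s: 2.8
ee_pos: [380.8, -49.5, 405.0]
ee_rot: [-180.0, 0.1, 160.9]
force: [0.7, 1.0, 0.3]
gripper_width: 0.5
t 2.8 pos [380.8 -49.5 405. ] rot [-1.7999e+02  6.0000e-02  1.6085e+02] F [0.73 1.02 0.29] w 0.5
mem 60.0 target [396.9 -50.4 298. ] [ 180.     12.   -176.24]
shift now-tool mm [-15.46   4.47 106.96] rotvec rad [-0.0422 -0.2057 -0.3983] shift target-tool [  6.52  -1.95 107.95]
```

```bash
python3 -m jog '[[0,0,0,0,-0.01,-0.05,-0.1],[0,0,0,0,-0.01,-0.05,-0.1],[0,0,0,0,-0.01,-0.05,-0.1],[0,0,0,0,-0.01,-0.05,-0.095],[0,0,0,0,0,0,0],[0,0,0,0,0,0,0]]'; python3 go.py mem 60
```

```text
time_s: 3.55
ee_pos: [380.3, -47.1, 404.8]
ee_rot: [180.0, 11.6, -176.3]
force: [0.7, -0.5, 0.6]
gripper_width: 0.4
t 3.55 pos [380.3 -47.1 404.8] rot [ 179.98   11.58 -176.33] F [ 0.72 -0.47  0.55] w 0.4
mem 60.0 target [396.9 -50.4 298. ] [ 180.     12.   -176.24]
shift now-tool mm [  5.41  -4.41 107.94] rotvec rad [ 0.0001 -0.0073 -0.0015] shift target-tool [  6.21  -4.39 107.89]
```

```bash
python3 -m jog '[[0,0.006,-0.0044,0.04,0,-0.007,0],[0,0,0,0.04,0,0,0],[0,0,0,0.04,0,0,0],[0,0,0,0.02,0,0,0],[0,0,0,0,0,0,0],[0,0,0,0,0,0,0]]'; python3 go.py mem 0
python3 - <<'E'
from workcell import vision
import cv2
for c in("top","side","wrist"):
    f=vision.grab_frame(c);im=f["color"]
    if c=="side": im=cv2.resize(im[150:350,220:500],None,fx=2.8,fy=2.8)
    cv2.imwrite(f"pics/{c}1.png",im)
E
```

```text
time_s: 4.3
ee_pos: [404.0, -50.0, 267.2]
ee_rot: [180.0, 12.1, -176.3]
force: [0.5, 0.4, 0.4]
gripper_width: 0.3
t 4.3 pos [404.  -50.  267.2] rot [ 179.99   12.07 -176.26] F [0.52 0.43 0.41] w 0.3
mem 0.0 target [409.4 -49.6 239.3] [ 180.     12.   -176.24]
shift now-tool mm [ 0.53 -0.   28.41] rotvec rad [ 0.      0.0013 -0.0003] shift target-tool [ 0.49  0.   28.41]
```

View pics/side1.png

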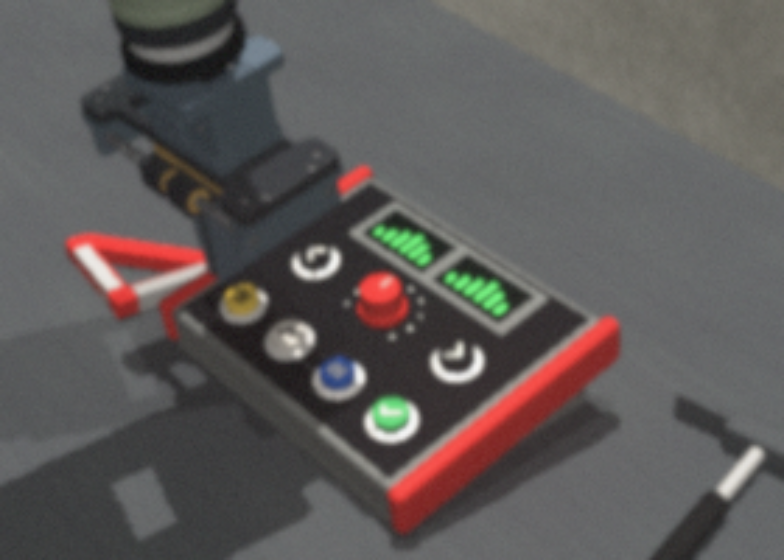

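View pics/wrist1.png

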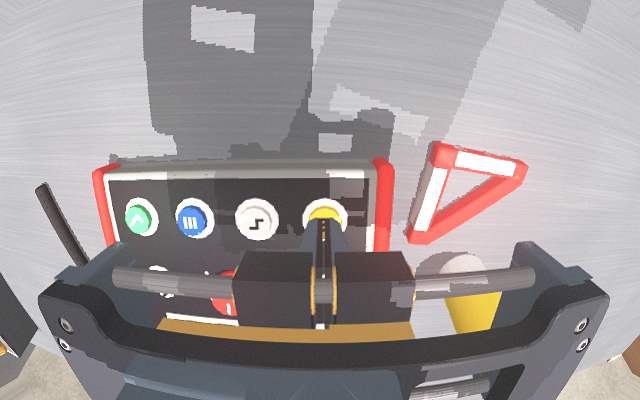

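```bash
python3 - <<'E'
from workcell import vision,status
from h import *
from scipy.spatial.transform import Rotation as Ro
s=status.state();R=Ro.from_euler('xyz',s["ee_rot"],degrees=True).as_matrix()
f=vision.grab_frame("side");im=f["color"][150:350,220:500];im=cv2.resize(im,None,fx=2.8,fy=2.8,interpolation=cv2.INTER_CUBIC)
for dx in(-16,16):
  for dy in(-13,13):
    for dz,c in((191,(0,255,255)),(172,(255,0,255)),(120,(0,255,0))):
      u=(proj(f,s["ee_pos"]+R@[dx,dy,dz])-[220,150])*2.8; cv2.circle(im,(int(u[0]),int(u[1])),3,c,-1)
cv2.imwrite("pics/side2.png",im)
E
```

```text
(no output)
```

View pics/side2.png

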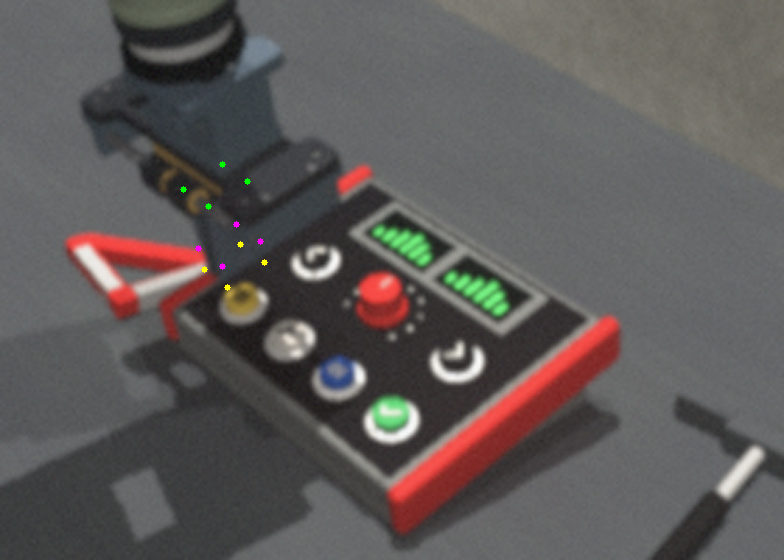

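View pics/top1.png

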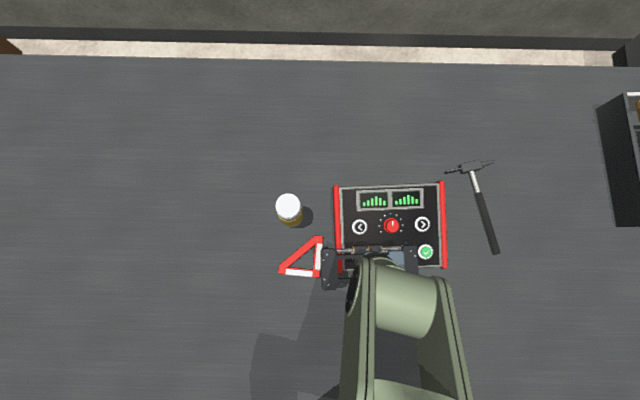

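The side overlay puts the tip where I predicted, straight above the yellow key, and the wrist view shows it lined up sideways. Next I'll lower it in small steps.

```bash
python3 -m jog '[[0,0,0,0.015,0,0,0],[0,0,0,0.009,0,0,0],[0,0,0,0,0,0,0],[0,0,0,0,0,0,0]]'; python3 go.py mem 0;  python3 -m jog '[[0,0,0,0.002,0,0,0],[0,0,0,0,0,0,0]]'; python3 -m jog '[[0,0,0,0.002,0,0,0],[0,0,0,0,0,0,0]]'; python3 go.py mem 0
```

```text
time_s: 5.0
ee_pos: [408.6, -49.6, 243.3]
ee_rot: [180.0, 12.0, -176.2]
force: [-0.2, 0.1, -0.0]
gripper_width: 0.3
t 5.0 pos [408.6 -49.6 243.3] rot [ 179.99   12.04 -176.24] F [-0.16  0.1  -0.03] w 0.3
mem 0.0 target [409.4 -49.6 239.3] [ 180.     12.   -176.24]
shift now-tool mm [ 0.11 -0.05  4.07] rotvec rad [ 0.0002  0.0007 -0.0001] shift target-tool [ 0.11 -0.05  4.07]
time_s: 5.25
ee_pos: [408.9, -49.6, 241.2]
ee_rot: [180.0, 12.0, -176.2]
force: [0.1, 0.1, 0.2]
gripper_width: 0.8
time_s: 5.5
ee_pos: [409.5, -49.6, 239.2]
ee_rot: [180.0, 12.0, -176.2]
force: [-0.1, -0.7, 1.0]
gripper_width: 0.9
t 5.5 pos [409.5 -49.6 239.2] rot [ 179.99   12.03 -176.25] F [-0.15 -0.67  1.03] w 0.9
mem 0.0 target [409.4 -49.6 239.3] [ 180.     12.   -176.24]
shift now-tool mm [ 0.08 -0.05 -0.16] rotvec rad [ 0.0002  0.0005 -0.0001] shift target-tool [ 0.08 -0.05 -0.16]
```

```bash
python3 -m jog '[[0,0,0,0.002,0,0,0],[0,0,0,0,0,0,0]]'; python3 -m jog '[[0,0,0,0.001,0,0,0],[0,0,0,0,0,0,0]]'
```

```text
time_s: 5.75
ee_pos: [409.9, -49.5, 237.3]
ee_rot: [180.0, 12.0, -176.2]
force: [-1.8, -0.2, 4.0]
gripper_width: 0.5
time_s: 6.0
ee_pos: [410.1, -49.5, 236.3]
ee_rot: [180.0, 12.0, -176.2]
force: [-0.8, 0.1, 4.1]
gripper_width: 0.8
```

```bash
python3 -m jog '[[0,0,0,0.0013,0,0,0],[0,0,0,0,0,0,0],[0,0,0,0,0,0,0]]'; python3 - <<'E'
from workcell import status,vision
for i in range(4): print(status.state()["force"].round(2)); vision.grab_frame("side")
E
```

```text
time_s: 6.38
ee_pos: [410.3, -49.5, 235.2]
ee_rot: [180.0, 12.0, -176.2]
force: [-2.5, -0.9, 7.6]
gripper_width: 0.6
[-2.49 -0.86  7.59]
[-1.47 -0.09  6.71]
[-0.92  0.58  6.74]
[-1.82  0.16  6.83]
```

The force is about 7 N along the normal, so the key is about 4.4 mm down and has registered. Lifting off and moving over the right-arrow key.

```bash
python3 -m jog '[[0,0,0,-0.006,0,0,0],[0,0,0,-0.025,0,0,0],[0,0,0,-0.025,0,0,0],[0,0,0,0,0,0,0],[0,0,0,0,0,0,0]]'; python3 go.py right 25
```

```text
time_s: 7.2
ee_pos: [398.3, -50.2, 289.0]
ee_rot: [180.0, 11.9, -176.2]
force: [0.3, -0.6, -0.5]
gripper_width: 0.9
t 7.2 pos [398.3 -50.2 289. ] rot [ 179.96   11.94 -176.25] F [ 0.3  -0.57 -0.46] w 0.9
right 25.0 target [ 474.6 -190.4  276.8] [ 180.     12.   -176.24]
shift now-tool mm [ -62.98 -144.98   25.76] rotvec rad [ 0.0006 -0.0011 -0.0001] shift target-tool [ -62.94 -144.97   25.92]
```

```bash
python3 -m jog '[[0,-0.0157,-0.0362,0,0,0,0],[0,-0.0157,-0.0362,0,0,0,0],[0,-0.0157,-0.0362,0,0,0,0],[0,-0.0158,-0.0364,0,0,0,0],[0,0,0,0,0,0,0],[0,0,0,0.026,0,0,0],[0,0,0,0,0,0,0],[0,0,0,0,0,0,0]]'; python3 go.py right 0
python3 - <<'E'
from workcell import vision
import cv2
f=vision.grab_frame("wrist");cv2.imwrite("pics/wrist3.png",f["color"])
E
```

```text
time_s: 8.2
ee_pos: [474.7, -190.0, 277.2]
ee_rot: [179.9, 12.0, -176.2]
force: [-1.0, 0.1, -0.1]
gripper_width: 0.2
t 8.2 pos [ 474.7 -190.   277.2] rot [ 179.95   11.96 -176.22] F [-0.99  0.14 -0.09] w 0.2
right 0.0 target [ 479.8 -190.1  252.3] [ 180.     12.   -176.24]
shift now-tool mm [ 0.21 -0.43 25.4 ] rotvec rad [ 0.001  -0.0007  0.0004] shift target-tool [ 0.23 -0.41 25.4 ]
```

View pics/wrist3.png

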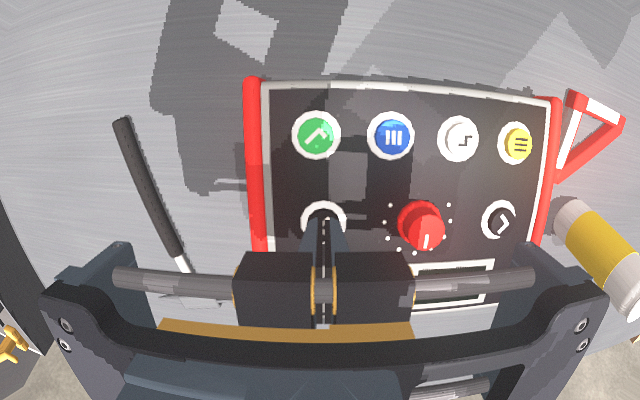

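The wrist view shows the fingers at about (323,218), centred over the right-arrow ring. The dial at (421,225) is clear of them.

```bash
python3 -m jog '[[0,0,0,0.014,0,0,0],[0,0,0,0.009,0,0,0],[0,0,0,0.002,0,0,0],[0,0,0,0,0,0,0]]'; python3 -m jog '[[0,0,0,0.002,0,0,0],[0,0,0,0,0,0,0]]';  python3 go.py right 0
```

```text
time_s: 8.75
ee_pos: [480.0, -190.1, 252.6]
ee_rot: [179.9, 12.0, -176.2]
force: [-0.9, -0.0, 0.1]
gripper_width: 0.5
time_s: 9.0
ee_pos: [480.5, -190.2, 251.2]
ee_rot: [180.0, 12.0, -176.2]
force: [-1.6, 0.8, 3.5]
gripper_width: -0.1
t 9.0 pos [ 480.5 -190.2  251.2] rot [ 179.99   12.03 -176.25] F [-1.55  0.76  3.53] w -0.1
right 0.0 target [ 479.8 -190.1  252.3] [ 180.     12.   -176.24]
shift now-tool mm [ 0.46  0.15 -1.28] rotvec rad [ 0.0002  0.0005 -0.0001] shift target-tool [ 0.47  0.15 -1.28]
```

```bash
python3 -m jog '[[0,0,0,0.0015,0,0,0],[0,0,0,0.001,0,0,0],[0,0,0,0,0,0,0],[0,0,0,0,0,0,0]]'; python3 - <<'E'
from workcell import status,vision
for i in range(4): print(status.state()["force"].round(2)); vision.grab_frame("side")
E
```

```text
time_s: 9.5
ee_pos: [481.0, -190.2, 248.8]
ee_rot: [180.0, 12.0, -176.2]
force: [-2.5, 0.4, 6.2]
gripper_width: 0.6
[-2.45  0.44  6.19]
[-1.98  1.18  4.41]
[-3.41  0.33  5.75]
[-3.52  0.08  5.7 ]
```

```bash
python3 -m jog '[[0,0,0,0.0005,0,0,0],[0,0,0,0,0,0,0]]'; python3 -m jog '[[0,0,0,-0.007,0,0,0],[0,0,0,-0.025,0,0,0],[0,0,0,-0.01,0,0,0],[0,0,0,0,0,0,0],[0,0,0,0,0,0,0]]'; python3 go.py conf 25
```

```text
time_s: 9.95
ee_pos: [481.1, -190.1, 248.3]
ee_rot: [180.0, 12.0, -176.2]
force: [-3.6, 0.6, 5.5]
gripper_width: 0.6
time_s: 10.58
ee_pos: [472.3, -190.6, 288.4]
ee_rot: [180.0, 12.0, -176.3]
force: [0.5, -0.2, -0.4]
gripper_width: 0.8
t 10.57 pos [ 472.3 -190.6  288.4] rot [ 179.95   11.96 -176.25] F [ 0.52 -0.18 -0.41] w 0.8
conf 25.0 target [ 414.2 -199.4  263.8] [ 180.     12.   -176.24]
shift now-tool mm [62.37 -4.99 11.96] rotvec rad [ 0.0008 -0.0007 -0.0002] shift target-tool [62.38 -4.97 11.92]
```

```bash
python3 -m jog '[[0,0.031,-0.0025,0,0,0,0],[0,0.0314,-0.0025,0,0,0,0],[0,0,0,0.012,0,0,0],[0,0,0,0,0,0,0],[0,0,0,0,0,0,0]]'; python3 go.py conf 0
python3 - <<'E'
from workcell import vision
import cv2
f=vision.grab_frame("wrist");cv2.imwrite("pics/wrist4.png",f["color"])
E
```

```text
time_s: 11.2
ee_pos: [415.3, -199.7, 264.3]
ee_rot: [180.0, 12.0, -176.2]
force: [0.3, -0.6, -0.5]
gripper_width: 0.7
t 11.2 pos [ 415.3 -199.7  264.3] rot [ 180.     12.04 -176.22] F [ 0.33 -0.6  -0.5 ] w 0.7
conf 0.0 target [ 419.4 -199.1  239.3] [ 180.     12.   -176.24]
shift now-tool mm [ 1.23  0.3  25.26] rotvec rad [0.0002 0.0007 0.0004] shift target-tool [ 1.21  0.3  25.26]
```

View pics/wrist4.png

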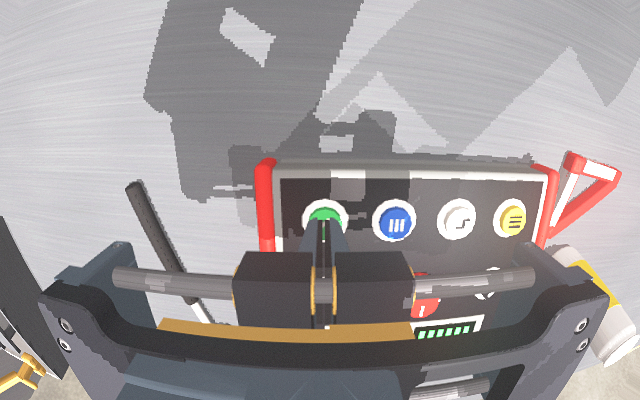

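The wrist view shows the fingers centred over the green key at about (324,217). Pressing it now.

```bash
python3 -m jog '[[0,0.0005,0,0.014,0,0,0],[0,0,0,0.009,0,0,0],[0,0,0,0.002,0,0,0],[0,0,0,0,0,0,0]]'; python3 -m jog '[[0,0,0,0.002,0,0,0],[0,0,0,0,0,0,0]]';  python3 go.py conf 0
```

```text
time_s: 11.75
ee_pos: [418.9, -199.1, 239.5]
ee_rot: [179.9, 12.0, -176.2]
force: [-1.4, 0.3, 0.6]
gripper_width: 0.7
time_s: 12.0
ee_pos: [419.4, -199.2, 238.0]
ee_rot: [180.0, 12.0, -176.2]
force: [-0.7, 1.2, 2.1]
gripper_width: 0.7
t 12.0 pos [ 419.4 -199.2  238. ] rot [ 179.98   12.02 -176.24] F [-0.72  1.2   2.09] w 0.7
conf 0.0 target [ 419.4 -199.1  239.3] [ 180.     12.   -176.24]
shift now-tool mm [-0.26  0.05 -1.27] rotvec rad [ 0.0003  0.0003 -0.    ] shift target-tool [-0.26  0.05 -1.27]
```

```bash
python3 -m jog '[[0,0,0,0.002,0,0,0],[0,0,0,0.001,0,0,0],[0,0,0,0,0,0,0],[0,0,0,0,0,0,0]]'; python3 - <<'E'
from workcell import status,vision
for i in range(4): print(status.state()["force"].round(2)); vision.grab_frame("side")
E
```

```text
time_s: 12.5
ee_pos: [420.0, -199.1, 235.2]
ee_rot: [180.0, 12.0, -176.2]
force: [-2.3, 0.5, 6.3]
gripper_width: 0.6
[-2.25  0.54  6.26]
[-3.55  1.15  6.77]
[-3.45  0.57  6.88]
[-3.85  0.62  6.42]
```

```bash
python3 -m jog '[[0,0,0,-0.007,0,0,0],[0,0,0,-0.03,0,0,0],[0,0,0,-0.05,0,0,0],[0,0,0,-0.05,0,0,0],[0,0.05,0,0,0,0,0],[0,0.05,0,0,0,0,0],[0,0,0,0,0,0,0],[0,0,0,0,0,0,0]]'; python3 - <<'E'
from workcell import vision,status
from h import *
f=vision.grab_frame("top");cv2.imwrite("pics/top9.png",f["color"]); print(status.state()["force"])
a=cv2.imread("pics/top0.png");b=f["color"]
g=vision.grab_frame("side");cv2.imwrite("pics/side9.png",g["color"])
c=cv2.imread("pics/side0.png")
# shift of panel in views
w=lambda i,s:cv2.cvtColor(i[s],cv2.COLOR_BGR2GRAY).astype(np.float32)
for s in (np.s_[175:275,330:450],):print("top shift",cv2.phaseCorrelate(w(a,s),w(b,s)))
for s in (np.s_[205:345,275:450],):print("side shift",cv2.phaseCorrelate(w(c,s),w(g["color"],s)))
cv2.imwrite("pics/cmp.png",np.vstack([np.hstack([cv2.resize(x[175:275,270:500],(400,174),interpolation=cv2.INTER_CUBIC) for x in(a,b)]),np.hstack([cv2.resize(x[150:390,230:540],(400,310)) for x in(c,g["color"])])]))
E
```

```text
time_s: 13.7
ee_pos: [294.6, -207.9, 348.7]
ee_rot: [-179.9, 12.1, -176.3]
force: [-0.2, 1.5, 0.5]
gripper_width: 0.4
[-0.46337905 -0.50876932  0.80809277]
top shift ((0.02508639161018067, 0.009645668990870604), 0.9958791496753693)
side shift ((0.14029162778609816, -0.037724242576175016), 0.6465495823342123)
```

View pics/cmp.png

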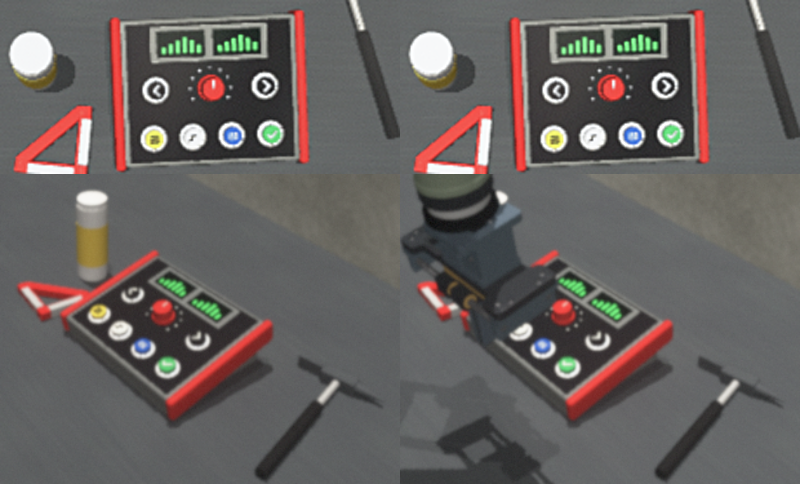

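The before and after top views match: the panel shifted less than 0.1 px, and the dial and tools look unchanged. The keys are up and the robot is clear, so I'm handing the job in.

```bash
python3 -c "
from workcell import ticket
print(ticket.job_done())"
```

```text
the job is handed in; nothing more can be done
None
```

I tapped the yellow memory key, then the right-arrow key, then the green confirm key with closed fingertips, and handed the job in at about 14 s of the 45 s allowed.

- **Presses:** I pushed along the face normal with about 7 N, 6 N and 7 N, where 4.3 N is enough to register. That puts each key roughly 4 mm down. I held each one well over 0.1 s and lifted fully clear before the next.
- **Registration:** I could not read it directly, so it is inferred from force and depth. The force readings swing by roughly 1 N from one to the next.
- **Scene afterwards:** The before and after top views agree to within 0.1 px on the panel. By eye, the dial pointer, spray can, welding square and hammer look unchanged. The robot touches nothing.
- **Checks that disagreed:** The network mislabelled some keys in the top view, so I located them by colour blobs fitted to the panel's dimensions. Fitting the side view alone came out 3–5 mm away for memory and confirm, and about 25 mm for right-arrow, a row that fit did not measure. I used positions from the top-only and combined fits, and wrist pictures showed the fingers centred over each key before I pressed.
- **Weak check:** The side view before/after comparison means little, because the arm covers part of the panel in the second picture.

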